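Ready the tea carousel

TASK

Get the tea corner ready: first push the open spoon drawer fully home until it clicks in, then turn the tea carousel until its tall slim canister stands at the front, squarely in line with the steel stud on the base's tongue. Grip the canister (or another jar of the carousel) firmly and finish while still holding it, so that the turntable stays still; do not let go. Leave the cup on the spoon box, the bowl, the stack of plates and the teapot where they are.

Things in the scene. Friction and masses are not known exactly. Their poses are not given: they have to be found in the camera images.
- drawer (a joint): How far the spoon drawer is open, in m: 0 is fully home, it starts 0.045 to 0.075 open and slides at most 0.08. It runs with about 1.5 N of friction; a sprung catch adds a few newtons over the last 10 mm, then snaps the drawer in (a push of 6 to 10 N is enough).
- drawer_face (a point): Centre of the outer face of the drawer's flat wooden front (196 mm wide, 81 mm high, 14 mm thick, top edge 86 mm above the table, a flat dark disc marks its middle; no handle sticks out). It moves with the drawer. Its axes are those of the spoon box: its x axis points into the box, the way to push; y along the front; z up.
- chest: The spoon box, a fixed wooden box 140 mm deep (x, with the drawer shut), 200 mm wide (y), 90 mm high. Origin: centre of its underside. The drawer opens to its -x side; with the drawer home the front's outer face lies 70 mm from the origin on the -x side. It may stand left or right of the carousel.
- stand: Fixed round wooden base of the carousel, 220 mm across, 25 mm high. Origin: centre of its underside, on the upright turning axis. A tongue 36 mm wide reaches out 150 mm from the axis along its -x axis: that is the front; an upright steel stud, 10 mm thick and 10 mm high, stands on it 135 mm from the axis.
- turntable: Wooden disc 210 mm across, top 42 mm above the table; on it, fixed at quarter turns 68 mm from the axis, four white jars: a tall slim canister on its -x axis and three short jars (62 mm across, tops 122 mm above the table). Origin as the stand's. Turns both ways without stops against 0.08 N m of friction and stays where left. The canister starts over 45 degrees from the front, either way.
- canister (a point): Centre of the tall slim canister, half-way up: 122 mm above the table, 68 mm from the turning axis. It is a straight upright cylinder, 46 mm across, from 42 to 202 mm above the table; its upper 80 mm stand clear of the short jars and can be gripped from above. Its axes turn with the turntable: x points towards the turning axis.
- cup: Small white cup standing loose on the rear half of the spoon box's top, 60 mm across and 60 mm high; origin at the centre of its underside. Leave it.
- bowl: Loose bowl on the table beyond the work, 120 mm across, 60 mm high; origin at the centre of its underside. Leave it.
- plates: Loose stack of small plates on the robot's right, 140 mm across, 56 mm high; origin at the centre of its underside. Leave it.
- teapot: Loose dark iron teapot on the robot's left, about 116 mm across, 130 mm high with its loop handle; origin at the centre of its underside. Leave it.

How it is judged (in metres and radians):
On the way, in this order (a step that is already met when the one before it is completed fails the run):
1. the spoon drawer is fully home (value of joint drawer below 0.003 m), for 0.2 s.
2. the tall canister is at the front and the carousel is held (y of canister in the frame of stand between -0.012 and 0.012 m and x of canister in the frame of stand below 0 m and contact force between the fingers and turntable above 3 N), for 0.2 s.
At the end, for the whole second after the job is handed in: The drawer is home (within 3 mm); the tall canister is at the front, its centre within 12 mm sideways of the line from the turning axis to the stud; the turntable is still (under 0.1 rad/s) and the fingers hold it (more than 3 N of contact) (all of step 2 and value of joint drawer below 0.003 m and angular speed of turntable below 0.1 rad/s); the arm keeps its last pose, push and grip.
It fails at once if the cup is disturbed (moved more than 25 mm or tipped) (distance of cup from where it was at the start of the episode above 0.025 m or angle between cup's own z axis and vertical above 0.5 rad).
It fails at once if the bowl is disturbed (moved more than 25 mm or tipped) (distance of bowl from where it was at the start of the episode above 0.025 m or angle between bowl's own z axis and vertical above 0.5 rad).
It fails at once if the plates is disturbed (moved more than 25 mm or tipped) (distance of plates from where it was at the start of the episode above 0.025 m or angle between plates's own z axis and vertical above 0.5 rad).
It fails at once if the teapot is disturbed (moved more than 25 mm or tipped) (distance of teapot from where it was at the start of the episode above 0.025 m or angle between teapot's own z axis and vertical above 0.5 rad).
It also fails if it takes over 56 s, if anything falls off the work surface, if the arm or the gripper's body presses on something with over 40 N, if the wrist force passes 120 N, or if a joint passes its speed limit or range.

ROBOT

A 6-joint arm with a two-finger parallel gripper is mounted at the origin on the work surface. World frame = base frame: x ahead of the robot, y to its left, z up, the work surface at z = 0. Lengths are in m, angles in degrees, forces in N, time in s.
With the tool pointing down it reaches from about 0.35 to 0.775 m from the base axis. Payload 5.5 kg.
Tool frame: the origin (TCP) lies midway between the tips of the shut fingers; the grasp point (between the pads) lies 19 mm behind it; z points along the fingers, y is the line along which they close (so a half turn about z gives the same grasp; the last joint's range is limited). The gripper opens to 85 mm and grips with 20 to 120 N. Pads are 22 mm wide; open, the fingers measure 114 mm over their backs; the gripper's body (76 mm by 85 mm) begins 54 mm behind the grasp point. The pads swing forward as they close: fully open they stand 13 mm farther back than shut.
Start: joints at [-7.998, 17.945, 2.641, 74.691, 0, 82.002], TCP at [0.575, -0, 0.231] pointing down, gripper open.
Joint ranges: [-158.12, 158.12], [-49.38, 96.58], [-58.88, 72.47], [-126.05, 133.96], [-84.25, 85.87], [-180, 180]. Speed limits (degrees/s): [147.25, 147.25, 180, 180, 180, 180].

INTERFACE

Orientations are given as a 3x3 rotation matrix whose columns are the frame's x, y, z axes.
In Python, from cell import status, read_camera, job gives the robot as it stands.
- The arm moves only by the tool apply_moves, never from a script. Its argument "deltas" is a list of rows, each a list of 7 numbers: the closure, from 0 (fully open) to 1 (shut), then the shift along the tool's x, y, z in mm, then the turn, a rotation vector about the tool's x, y, z in degrees. A call has 1 to 20 rows; each row shifts and turns the commanded pose from where the row before left it, along the tool's axes as they then stand; what a row does not reach is not made up. A row lasts 1/12 s, in which the tool goes at most 41.7 mm and 7.16 degrees, less where a joint would pass 70% of its speed; a pose out of reach is approached as far as the arm can. A call is refused whole if a number of a shift passes 41.7 or a number of a turn 7.16, either way. A call with a gripper value outside its range is refused whole. The fingers move at their own pace and stop on an object; the grip force is fixed at half the most. Time passes only in rows, so rows that do not move let the fingers close. It gives the time, the measured TCP pose, the force, the opening and the grip force at its end, in the units of the state.
- status.read_state(): the state, without advancing time (a new reading comes with each control period).
- read_camera(name): name is "scene" or "side" or "wrist"; returns a dict with "img" (420x560x3 uint8, blue, green, red), "z_map" (420x560 float32, m along the optical axis (not along the pixel's ray), 0 where there is no reading), "fx", "fy", "cx", "cy" (pixels), "pose" (4x4, takes a point from camera to world coordinates). Camera axes: x right, y down, z forward; pixel columns grow to the right and rows downward; lengths in m; the calibration is good to about 2 mm. A picture is of the moment at which its call begins.
- job.hand_in(): hands the job in; it is judged then, once.
The state is a dict: "clock": time; "joints": joint angles; "qvel": joint speeds; "effort": joint torques, N m; "tool_pos": TCP position; "tcp_rot": TCP orientation; "force": force on the tool from outside, world axes, zero at the start; "torque": the same for the moment, N m; "grip_width": finger opening in m; "grip_force": force on a finger pad.
Only numpy, scipy, OpenCV 4.12 (cv2) and the standard library are available. Lean on these libraries where they do the work, as an engineer would, in place of code of your own. Each camera call takes 0.05 s, during which the arm holds its last target. There are 200 camera calls.

## Working session

There is one attempt and no reset: what is moved stays moved. The work goes in short steps, Python scripts to look and compute and a tool call to move; the robot and the scene stay as the last step left them, time stands still between calls to the robot, and variables do not carry over. Pictures are saved under pics/ and viewed, at most 10 in all, crops included, and the job is handed in when it is done.

Besides the shell and the picture viewer there is one more tool, called as name([rows], argument=value, ...), one row to a line, values as JSON. apply_moves: Moves the arm, as the interface text tells. Its arguments: {"type":"object","properties":{"deltas":{"type":"array","items":{"type":"array","items":{"type":"number"}}}},"required":["deltas"]}

```bash
mkdir -p pics; cat > h.py <<'E'
import numpy as np, cv2
from cell import status, read_camera, job
def pts(c):
    z=c["z_map"]; v,u=np.mgrid[:z.shape[0],:z.shape[1]]
    P=np.stack([(u-c["cx"])/c["fx"]*z,(v-c["cy"])/c["fy"]*z,z],-1)
    T=np.array(c["pose"]); W=P@T[:3,:3].T+T[:3,3]; W[z==0]=np.nan
    return W
def ray(c,u,v,h):
    T=np.array(c["pose"]); d=T[:3,:3]@np.array([(u-c["cx"])/c["fx"],(v-c["cy"])/c["fy"],1]); o=T[:3,3]
    return o+d*(h-o[2])/d[2]
E
python3 - <<'E'
from h import *
import pickle
s=status.read_state(); print({k:np.round(s[k],3).tolist() for k in s})
D={}
for n in("scene","side"):
    c=read_camera(n); D[n]=c; cv2.imwrite(f"pics/{n}0.png",c["img"]); print(n,np.round(c["pose"],3).tolist(),c["fx"],np.mean(c["z_map"]>0))
pickle.dump(D,open("d0.pkl","wb"))
E
```

```text
{'clock': 0.0, 'joints': [-7.997, 17.991, 2.576, 74.691, 0.001, 82.003], 'qvel': [0.03, 0.005, 0.08, -0.023, -0.016, 0.049], 'effort': [-0.003, -48.063, 29.853, 0.02, -0.0, -0.0], 'tool_pos': [0.574, 0.0, 0.23], 'tcp_rot': [[-0.0, 1.0, -0.002], [1.0, 0.0, 0.0], [0.0, -0.002, -1.0]], 'force': [0.651, 0.738, 0.093], 'torque': [0.057, 0.058, -0.005], 'grip_force': 0.0, 'grip_width': 0.086}
scene [[-0.3, 0.791, -0.533, 1.279], [0.954, 0.249, -0.167, 0.188], [0.001, -0.558, -0.83, 1.104], [0.0, 0.0, 0.0, 1.0]] 447.7287079006923 0.9957397959183674
side [[0.97, -0.135, 0.203, 0.419], [-0.244, -0.495, 0.834, -0.951], [-0.012, -0.859, -0.513, 0.671], [0.0, 0.0, 0.0, 1.0]] 410.6452027113774 0.996109693877551
```

View pics/scene0.png

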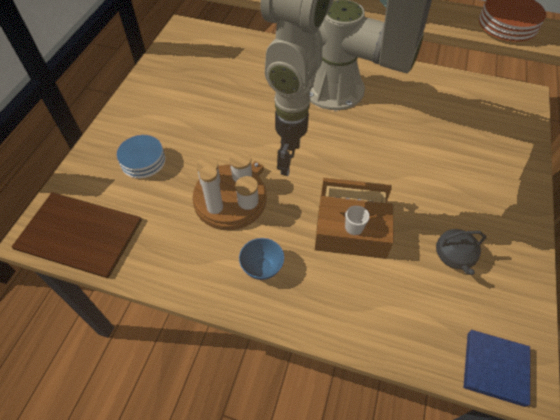

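View pics/side0.png

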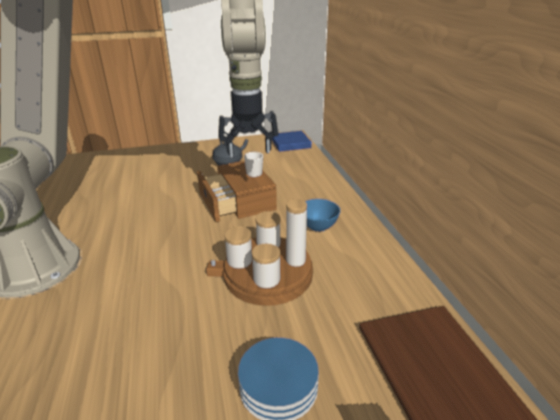

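The scene picture shows the carousel at about (230,200), with its tongue and stud at (258,168) and the canister at (210,190). The open drawer front is at (357,187), the cup at (357,220), the bowl at (262,260), the plates at (141,155) and the teapot at (460,250). The side picture agrees: stud at (213,265), canister at (296,235).

```bash
python3 - <<'E'
from h import *
import pickle
D=pickle.load(open("d0.pkl","rb"))
r=lambda a:np.round(a,4).tolist()
for n in D:
    c=D[n]; W=pts(c); 
    X,Y,Z=W[...,0],W[...,1],W[...,2]
    hsv=cv2.cvtColor(c["img"],cv2.COLOR_BGR2HSV)
    print(n,"table z",np.nanmedian(Z[(abs(Z)<.02)]))
    roi=(X>.3)&(X<.85)&(abs(Y)<.4)
    def rep(name,m):
        m=m.astype(np.uint8); k,l,st,ce=cv2.connectedComponentsWithStats(m)
        for i in range(1,k):
            if st[i,4]>=25:
                q=W[l==i]; (cx,cy),(w,h),a=cv2.minAreaRect((q[:,:2]*1000).astype(np.float32))
                print(name,st[i,4],"pix",np.round(ce[i]),"z %.3f"%np.median(q[:,2]),"rect c",round(cx),round(cy),"size",round(w),round(h),"ang",round(a,1))
    rep("can top",roi&(Z>.196)&(Z<.207)&(X>.45)&(Y<0))
    rep("jar tops",roi&(Z>.116)&(Z<.128)&(Y<.05))
    rep("disc top",roi&(Z>.036)&(Z<.048)&(Y<.05))
    rep("box top",roi&(Z>.082)&(Z<.096)&(Y>-.05))
    rep("tongue",roi&(Z>.018)&(Z<.04)&(Y<.06))
    rep("low",roi&(Z>.008)&(Z<.4))
E
```

```text
scene table z 0.0001900751878913809
can top 208 pix [208. 173.] z 0.202 rect c 643 -199 size 44 44 ang 85.4
jar tops 296 pix [240. 159.] z 0.122 rect c 512 -164 size 61 58 ang 20.3
jar tops 213 pix [206. 162.] z 0.122 rect c 553 -251 size 52 60 ang 27.5
jar tops 337 pix [246. 185.] z 0.122 rect c 594 -115 size 62 58 ang 18.8
jar tops 40 pix [212. 196.] z 0.122 rect c 658 -193 size 16 42 ang 22.9
disc top 1667 pix [228. 198.] z 0.042 rect c 579 -177 size 200 211 ang 59.0
disc top 173 pix [261. 249.] z 0.042 rect c 744 -26 size 68 104 ang 25.7
box top 301 pix [357. 183.] z 0.086 rect c 468 172 size 18 194 ang 10.4
box top 2458 pix [355. 220.] z 0.090 rect c 590 192 size 131 199 ang 9.4
tongue 102 pix [256. 167.] z 0.025 rect c 458 -143 size 36 49 ang 75.1
tongue 503 pix [232. 215.] z 0.026 rect c 618 -162 size 133 217 ang 24.7
tongue 419 pix [261. 255.] z 0.028 rect c 754 -21 size 84 99 ang 23.6
low 968 pix [288. 144.] z 0.347 rect c 589 2 size 64 124 ang 69.2
low 4465 pix [229. 191.] z 0.046 rect c 575 -173 size 214 235 ang 33.5
low 5290 pix [355. 218.] z 0.088 rect c 557 188 size 201
[... 568 characters left out ...]
x [322. 224.] z 0.042 rect c 758 -64 size 24 86 ang 85.5
disc top 59 pix [254. 243.] z 0.041 rect c 556 -106 size 54 15 ang 83.4
disc top 1654 pix [270. 273.] z 0.041 rect c 580 -205 size 206 170 ang 17.4
box top 1082 pix [244. 179.] z 0.089 rect c 588 190 size 129 205 ang 9.3
box top 148 pix [207. 185.] z 0.085 rect c 465 169 size 14 193 ang 9.5
tongue 247 pix [321. 211.] z 0.029 rect c 781 10 size 39 87 ang 62.2
tongue 107 pix [320. 226.] z 0.032 rect c 755 -60 size 27 84 ang 77.4
tongue 1059 pix [260. 284.] z 0.025 rect c 543 -222 size 134 259 ang 75.4
low 1914 pix [247. 122.] z 0.334 rect c 573 -13 size 56 148 ang 86.5
low 11374 pix [263. 233.] z 0.061 rect c 627 -1 size 590 388 ang 88.0
```

apply_moves([
  [1, 20, -20.5, 0, 0, 0, 0],
  [1, 20, -20.5, 0, 0, 0, 0],
  [1, 20, -20.5, 0, 0, 0, 0],
  [1, 20, -20.5, 0, 0, 0, 0],
  [1, 20, -20.5, 0, 0, 0, 0],
  [1, 20, -20.5, 0, 0, 0, 0],
  [1, 20, -20.5, 0, 0, 0, 0],
  [1, 20, -20.5, 0, 0, 0, 0],
  [1, 0, 0, 0, 0, 0, -4.7],
  [1, 0, 0, 0, 0, 0, -4.7],
  [1, 0, 0, 20, 0, 0, 0],
  [1, 0, 0, 20, 0, 0, 0],
  [1, 0, 0, 20, 0, 0, 0],
  [1, 0, 0, 20, 0, 0, 0],
  [1, 0, 0, 20, 0, 0, 0],
  [1, 0, 0, 20, 0, 0, 0],
  [1, 0, 0, 20, 0, 0, 0],
  [1, 0, 0, 20, 0, 0, 0],
  [1, 0, 0, 20, 0, 0, 0],
  [1, 0, 0, 10, 0, 0, 0],
])

```text
clock: 1.77
tool_pos: [0.4092, 0.1596, 0.0389]
tcp_rot: [[-0.163, 0.987, -0.003], [0.987, 0.163, -0.001], [-0.0, -0.003, -1.0]]
force: [0.8, -0.3, -0.9]
grip_width: -0.0003
grip_force: 0.0
```

```bash
python3 - <<'E'
from h import *
s=status.read_state(); print({k:np.round(s[k],3).tolist() for k in ("clock","joints","tool_pos","tcp_rot","force","grip_width")})
n=np.array([np.cos(np.radians(9.4)),np.sin(np.radians(9.4))]);t=np.array([-n[1],n[0]])
for nm in("scene","side"):
    c=read_camera(nm);W=pts(c);X,Y,Z=W[...,0],W[...,1],W[...,2]
    m=(X>.4)&(X<.56)&(Y>.03)&(Y<.33)&(Z>.08)&(Z<.089); p=W[m][:,:2]-np.array([.582,.190])
    m2=(X>.4)&(X<.56)&(Y>.03)&(Y<.33)&(Z>.02)&(Z<.07);p2=W[m2][:,:2]-np.array([.582,.190])
    print(nm,"front top local x pct",np.percentile(p@n,[5,50,95]),"y",np.percentile(p@t,[2,98]))
    m3=(Z>.135)&(Z<.165)&(X>.5)&(X<.75)&(Y>.1)&(Y<.3);p3=W[m3][:,:2]-np.array([.582,.190])
    print("cup local",(p3@n).min(),(p3@n).max(),(p3@t).min(),(p3@t).max()) if m3.any() else 0
E
```

```text
{'clock': 1.767, 'joints': [10.814, 12.482, -34.203, 43.515, -0.003, 91.418], 'tool_pos': [0.409, 0.16, 0.039], 'tcp_rot': [[-0.163, 0.987, -0.003], [0.987, 0.163, -0.001], [-0.0, -0.003, -1.0]], 'force': [0.792, -0.262, -0.923], 'grip_width': -0.0}
scene front top local x pct [-0.12184031 -0.10956845 -0.02238172] y [-0.09295006  0.09642391]
cup local 0.008393123358483856 0.06829829395877007 -0.02997774202641005 0.02620347289070778
side front top local x pct [-0.17043733 -0.05673986 -0.02424078] y [-0.09935561  0.09612062]
cup local 0.005686746357057623 0.06603902456222083 -0.03409758374446047 0.02965061470264858
```

apply_moves([
  [1, 0, 12, 0, 0, 0, 0],
  [1, 0, 10, 0, 0, 0, 0],
  [1, 0, 5, 0, 0, 0, 0],
  [1, 0, 5, 0, 0, 0, 0],
  [1, 0, 5, 0, 0, 0, 0],
  [1, 0, 5, 0, 0, 0, 0],
  [1, 0, 5, 0, 0, 0, 0],
  [1, 0, 5, 0, 0, 0, 0],
  [1, 0, 5, 0, 0, 0, 0],
  [1, 0, 5, 0, 0, 0, 0],
  [1, 0, 5, 0, 0, 0, 0],
  [1, 0, 4, 0, 0, 0, 0],
  [1, 0, 4, 0, 0, 0, 0],
])

```text
clock: 2.95
tool_pos: [0.4834, 0.1721, 0.0419]
tcp_rot: [[-0.164, 0.987, -0.003], [0.987, 0.164, -0.0], [0.0, -0.003, -1.0]]
force: [-9.6, -1.1, 14.2]
grip_width: -0.0002
grip_force: 8.1
```

```bash
python3 - <<'E'
from h import *
c=read_camera("side"); cv2.imwrite("pics/s1.png",cv2.resize(c["img"][120:260,150:340],None,fx=4,fy=4))
E
```

```text
(no output)
```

View pics/s1.png

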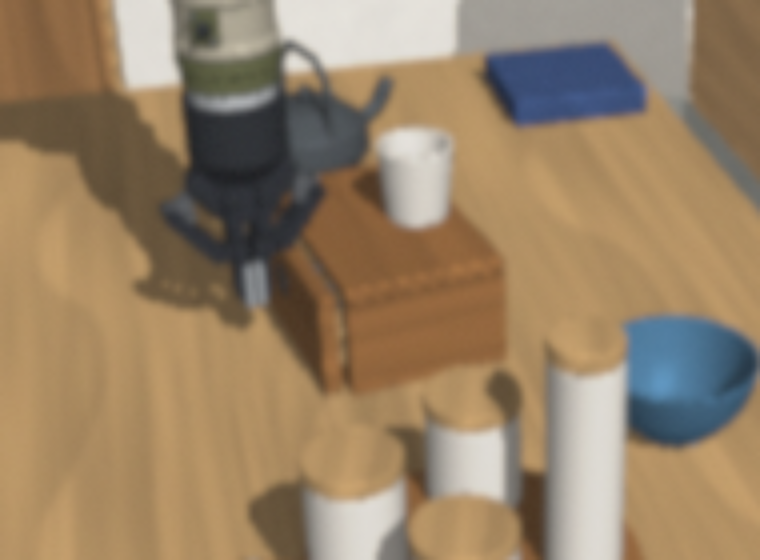

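The crop shows the front at (300,310) still a few mm open. The gripper's knuckle is resting on its top edge. I'll back off, raise the tool and push with the fingertips.

apply_moves([
  [1, 0, -15, 0, 0, 0, 0],
  [1, 0, -10, 0, 0, 0, 0],
  [1, 0, 0, -12, 0, 0, 0],
  [1, 0, 0, -12, 0, 0, 0],
  [1, 0, 10, 0, 0, 0, 0],
  [1, 0, 7, 0, 0, 0, 0],
  [1, 0, 4, 0, 0, 0, 0],
  [1, 0, 4, 0, 0, 0, 0],
  [1, 0, 0, 0, 0, 0, 0],
])

```text
clock: 3.75
tool_pos: [0.4859, 0.1723, 0.0646]
tcp_rot: [[-0.163, 0.987, -0.0], [0.987, 0.163, -0.0], [-0.0, -0.0, -1.0]]
force: [-0.0, 0.9, -0.1]
grip_width: 0.0001
grip_force: 0.0
```

apply_moves([
  [1, 0, 4, 0, 0, 0, 0],
  [1, 0, 4, 0, 0, 0, 0],
  [1, 0, 4, 0, 0, 0, 0],
  [1, 0, 3, 0, 0, 0, 0],
])

```text
clock: 4.08
tool_pos: [0.4989, 0.1745, 0.0649]
tcp_rot: [[-0.163, 0.987, -0.003], [0.987, 0.163, -0.001], [-0.0, -0.003, -1.0]]
force: [-2.0, -0.0, 0.9]
grip_width: -0.0
grip_force: 1.2
```

apply_moves([
  [1, 0, 3, 0, 0, 0, 0],
  [1, 0, 3, 0, 0, 0, 0],
  [1, 0, 3, 0, 0, 0, 0],
  [1, 0, 0, 0, 0, 0, 0],
])

```text
clock: 4.42
tool_pos: [0.5002, 0.1748, 0.0646]
tcp_rot: [[-0.164, 0.986, -0.016], [0.986, 0.164, -0.003], [-0.001, -0.016, -1.0]]
force: [-22.9, -4.4, 19.7]
grip_width: 0.0
grip_force: 12.2
```

apply_moves([
  [1, 0, 0, 0, 0, 0, 0],
  [1, 0, 0, 0, 0, 0, 0],
  [1, 0, -8, 0, 0, 0, 0],
  [1, 0, -15, 0, 0, 0, 0],
  [1, 0, -15, 0, 0, 0, 0],
  [0, 0, 0, -25, 0, 0, 0],
  [0, 0, 0, -30, 0, 0, 0],
  [0, 0, 0, -30, 0, 0, 0],
  [0, 0, 0, -30, 0, 0, 0],
  [0, 0, 0, -30, 0, 0, 0],
  [0, 0, 0, -30, 0, 0, 0],
])

```text
clock: 5.33
tool_pos: [0.4717, 0.1701, 0.2422]
tcp_rot: [[-0.163, 0.987, 0.002], [0.987, 0.163, 0.0], [0.0, 0.002, -1.0]]
force: [0.1, 0.2, -0.7]
grip_width: 0.0721
grip_force: 0.0
```

```bash
python3 - <<'E'
from h import *
s=status.read_state(); print(np.round(s["tool_pos"],4),np.round(s["joints"],1))
n=np.array([np.cos(np.radians(9.4)),np.sin(np.radians(9.4))]);t=np.array([-n[1],n[0]])
for nm in("scene","side"):
    c=read_camera(nm);W=pts(c);X,Y,Z=W[...,0],W[...,1],W[...,2]
    p=W[...,:2]-np.array([.582,.190]);px=p@n;py=p@t
    for h0,h1 in((.078,.0885),(.087,.094)):
        m=(Z>h0)&(Z<h1)&(abs(py)<.085)&(px>-.15)&(px<.15); print(nm,np.percentile(px[m],[1,5,50,95,99]).round(4))
    if nm=="side": cv2.imwrite("pics/s2.png",cv2.resize(c["img"][120:290,150:340],None,fx=3.5,fy=3.5,interpolation=cv2.INTER_CUBIC)) 
E
```

```text
[0.4717 0.1701 0.2422] [10.6  9.5 -6.8 73.6 -0.  91.2]
scene [-0.0686 -0.0662 -0.0062  0.0717  0.0729]
scene [-0.0637 -0.0526  0.0101  0.0682  0.0716]
side [-0.0713 -0.0704 -0.0462  0.0486  0.0663]
side [-0.0571 -0.053  -0.0077  0.0586  0.0663]
```

View pics/s2.png

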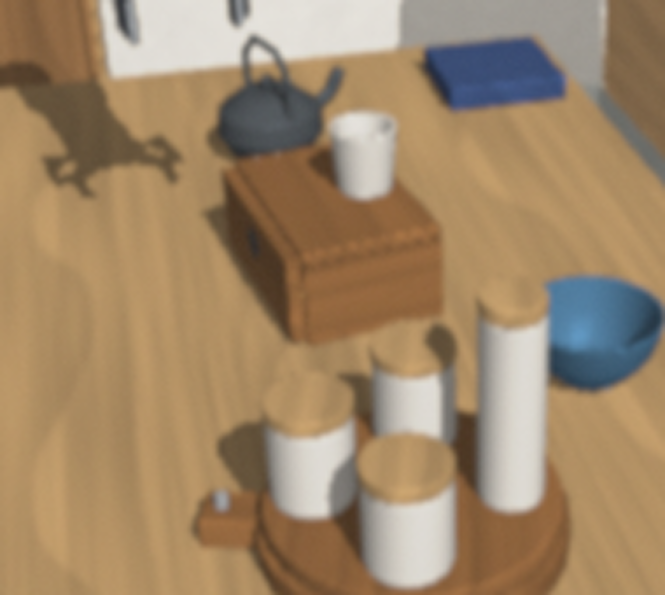

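The drawer is shut: the gap at (295,250) is closed and the edges span -70 to +72 mm. The stud is visible at (222,497) in the crop. Next I'll measure the front direction.

```bash
python3 - <<'E'
from h import *
A=np.array([.5755,-.1835])
for nm in("scene","side"):
    c=read_camera(nm);W=pts(c);X,Y,Z=W[...,0],W[...,1],W[...,2]
    d=np.hypot(X-A[0],Y-A[1]); near=(X<.5)&(X>.4)&(Y<-.08)&(Y>-.22)&(d<.17)
    m=near&(Z>.030)&(Z<.040)&(d>.118); v,u=np.nonzero(m)
    q=W[m].mean(0); print(nm,"stud",m.sum(),u.mean(),v.mean(),q,"ang",np.degrees(np.arctan2(q[1]-A[1],q[0]-A[0])),np.hypot(*(q[:2]-A)))
    g=near&(Z>.020)&(Z<.029)&(d>.113)
    r=cv2.minAreaRect((W[g][:,:2]*1000).astype(np.float32));q=np.array(r[0])/1000;print("tongue",g.sum(),r,np.degrees(np.arctan2(*(q-A)[::-1])))
    # disc centre from ring of disc top edge: jar & canister tops
    tops=[]
    for h0,h1 in((.116,.128),(.196,.207)):
        mm=((Z>h0)&(Z<h1)&(d<.12)).astype(np.uint8)
        k,l,st,ce=cv2.connectedComponentsWithStats(mm)
        for i in range(1,k):
            if st[i,4]>150:
                cc,rr=cv2.minEnclosingCircle((W[l==i][:,:2]*1000).astype(np.float32)); print(h0,np.round(cc,1),round(rr,1),(W[l==i][:,:2].mean(0)*1000).round(1))
E
```

```text
scene stud 11 256.0 164.63636363636363 [ 0.4518035  -0.14014106  0.03419776] ang 160.68306894878305 0.13107562926373695
tongue 81 ((450.28448486328125, -141.70960998535156), (35.48176574707031, 36.132022857666016), 72.30215454101562) 161.54368658742527
0.116 [ 510.8 -163.7] 32.9 [ 513.4 -163.9]
0.116 [ 558.5 -249.1] 32.1 [ 554.2 -250.5]
0.116 [ 594.4 -115.6] 32.6 [ 595.9 -114.9]
0.196 [ 642.8 -198.7] 23.5 [ 644.4 -197.8]
side stud 11 212.45454545454547 262.0 [ 0.44513936 -0.14396374  0.03363318] ang 163.1283014389449 0.13622412289594732
tongue 143 ((449.35693359375, -145.01318359375), (37.52797317504883, 38.732547760009766), 70.27125549316406) 163.03281677134805
0.116 [ 591.7 -118.3] 31.3 [ 591.  -121.8]
0.116 [ 507.5 -166.8] 32.8 [ 508.5 -170.3]
0.116 [ 558.4 -250.1] 32.1 [ 556.8 -252.9]
0.196 [ 639.1 -200.1] 24.6 [ 639.6 -204.4]
```

apply_moves([
  [0, 0, 0, 0, 0, 0, 4.7],
  [0, 0, 0, 0, 0, 0, 4.7],
  [0, -26.4, 12.1, 0, 0, 0, 0],
  [0, -26.4, 12.1, 0, 0, 0, 0],
  [0, -26.4, 12.1, 0, 0, 0, 0],
  [0, -26.4, 12.1, 0, 0, 0, 0],
  [0, -26.4, 12.1, 0, 0, 0, 0],
  [0, -26.4, 12.1, 0, 0, 0, 0],
  [0, -26.4, 12.1, 0, 0, 0, 0],
  [0, -26.4, 12.1, 0, 0, 0, 0],
  [0, -26.4, 12.1, 0, 0, 0, 0],
  [0, -26.4, 12.1, 0, 0, 0, 0],
  [0, -26.4, 12.1, 0, 0, 0, 0],
  [0, -26.4, 12.1, 0, 0, 0, 0],
  [0, -26.4, 12.1, 0, 0, 0, 0],
  [0, -26.4, 12.1, 0, 0, 0, 0],
  [0, 0, 0, 0, 0, 0, 0],
])

```text
clock: 6.95
tool_pos: [0.6415, -0.2046, 0.2365]
tcp_rot: [[0.004, 1.0, -0.002], [1.0, -0.004, -0.0], [-0.0, -0.002, -1.0]]
force: [-1.0, 1.0, -1.0]
grip_width: 0.0856
grip_force: 0.0
```

```bash
python3 - <<'E'
from h import *
s=status.read_state(); print(np.round(s["tool_pos"],4),np.round(s["joints"],1))
c=read_camera("wrist");W=pts(c);Z=W[...,2]; m=((Z>.195)&(Z<.208)&(np.hypot(W[...,0]-.641,W[...,1]+.1995)<.05)).astype(np.uint8)
print(m.sum()); q=W[m>0]
if len(q): print(q.mean(0),cv2.minEnclosingCircle((q[:,:2]*1000).astype(np.float32)))
cv2.imwrite("pics/w1.png",c["img"])
E
```

```text
[ 0.6415 -0.2046  0.2365] [-24.5  29.6  21.   81.4  -0.1  65.8]
5917
[ 0.64203346 -0.1980858   0.2019426 ] ((642.2931518554688, -199.82150268554688), 23.190715789794922)
```

View pics/w1.png

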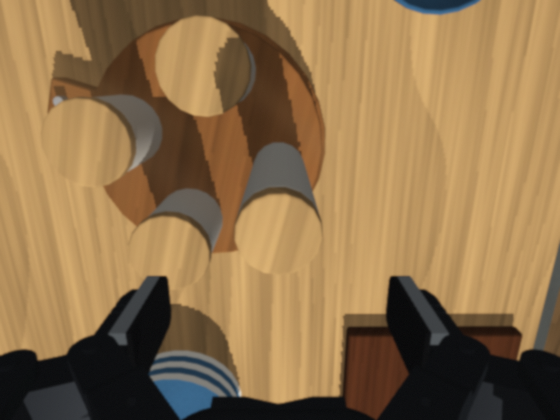

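The wrist view shows the canister's top at (278,232), centred between the pads. It measures (0.642, -0.199) at 0.202 m high. I'll correct 5 mm, go down and grip.

apply_moves([
  [0, 5.5, 0.5, 10, 0, 0, 0],
  [0, 0, 0, 15, 0, 0, 0],
  [0, 0, 0, 15, 0, 0, 0],
  [0, 0, 0, 15, 0, 0, 0],
  [0, 0, 0, 15, 0, 0, 0],
  [0, 0, 0, 15, 0, 0, 0],
  [0, 0, 0, 4, 0, 0, 0],
  [1, 0, 0, 0, 0, 0, 0],
  [1, 0, 0, 0, 0, 0, 0],
  [1, 0, 0, 0, 0, 0, 0],
  [1, 0, 0, 0, 0, 0, 0],
  [1, 0, 0, 0, 0, 0, 0],
  [1, 0, 0, 0, 0, 0, 0],
  [1, 0, 0, 0, 0, 0, 0],
  [1, 0, 0, 0, 0, 0, 0],
])

```text
clock: 8.25
tool_pos: [0.6415, -0.1942, 0.1528]
tcp_rot: [[-0.0, 1.0, 0.002], [1.0, 0.0, -0.001], [-0.001, 0.002, -1.0]]
force: [-1.5, 1.4, 6.3]
grip_width: 0.0447
grip_force: 63.8
```

apply_moves([
  [1, 6.96, 0.83, 0, 0, 0, -6],
  [1, 6.96, 0.83, 0, 0, 0, -6],
  [1, 6.96, 0.83, 0, 0, 0, -6],
  [1, 6.96, 0.83, 0, 0, 0, -6],
  [1, 6.96, 0.83, 0, 0, 0, -6],
  [1, 6.96, 0.83, 0, 0, 0, -6],
  [1, 6.96, 0.83, 0, 0, 0, -6],
  [1, 6.96, 0.83, 0, 0, 0, -6],
  [1, 0, 0, 0, 0, 0, 0],
  [1, 0, 0, 0, 0, 0, 0],
])

```text
clock: 9.08
tool_pos: [0.6285, -0.1415, 0.1528]
tcp_rot: [[-0.741, 0.671, 0.003], [0.671, 0.741, -0.001], [-0.003, 0.001, -1.0]]
force: [-0.4, 1.1, 7.0]
grip_width: 0.0452
grip_force: 64.2
```

```bash
cat > st.py <<'E'
from h import *
s=status.read_state(); R=np.array(s["tcp_rot"]); print(np.round(s["tool_pos"],4),np.round(s["joints"],1),np.round(s["force"],1),np.round(s["torque"],2),s["grip_width"],s["grip_force"])
p=np.array(s["tool_pos"][:2])-[.5755,-.1828]; print("tcp ang",np.degrees(np.arctan2(p[1],p[0])),"rad",np.hypot(*p),"x yaw",np.degrees(np.arctan2(R[1,0],R[0,0])), "axis in tool", R[:2,:2].T@(-p)*1000)
for nm in("scene","side"):
    c=read_camera(nm);W=pts(c);Z=W[...,2];d=np.hypot(W[...,0]-.5755,W[...,1]+.1828)
    mm=((Z>.116)&(Z<.128)&(d<.12)).astype(np.uint8);k,l,q,ce=cv2.connectedComponentsWithStats(mm)
    for i in range(1,k):
        if q[i,4]>100:
            cc,rr=cv2.minEnclosingCircle((W[l==i][:,:2]*1000).astype(np.float32)); print(nm,q[i,4],np.round(cc,1),round(rr,1),"ang",np.degrees(np.arctan2(cc[1]+182.8,cc[0]-575.5)).round(1))
E
python3 st.py
```

```text
[ 0.6285 -0.1415  0.1528] [-19.8  27.2   5.4  68.   -0.   22.3] [-0.4  1.1  7. ] [ 0.11  0.42 -0.05] 0.045174954269147846 64.16772499680519
tcp ang 37.90523116681783 rad 0.0671869903560568 x yaw 137.85041219149807 axis in tool [ 11.60355035 -66.17734183]
scene 288 [ 539.6 -125.1] 32.0 ang 121.9
scene 333 [ 613.5 -237.3] 32.7 ang -55.1
side 319 [ 536.5 -127.8] 31.8 ang 125.4
side 411 [ 517.9 -221. ] 32.0 ang -146.5
side 406 [ 610.7 -240.4] 32.2 ang -58.6
```

apply_moves([
  [1, 6.96, 0.83, 0, 0, 0, -6],
  [1, 6.96, 0.83, 0, 0, 0, -6],
  [1, 6.96, 0.83, 0, 0, 0, -6],
  [1, 6.96, 0.83, 0, 0, 0, -6],
  [1, 6.96, 0.83, 0, 0, 0, -6],
  [1, 6.96, 0.83, 0, 0, 0, -6],
  [1, 6.96, 0.83, 0, 0, 0, -6],
  [1, 6.96, 0.83, 0, 0, 0, -6],
  [1, 6.96, 0.83, 0, 0, 0, -6],
  [1, 6.96, 0.83, 0, 0, 0, -6],
  [1, 6.96, 0.83, 0, 0, 0, -6],
  [1, 6.96, 0.83, 0, 0, 0, -6],
  [1, 6.96, 0.83, 0, 0, 0, -6],
  [1, 6.96, 0.83, 0, 0, 0, -6],
  [1, 6.96, 0.83, 0, 0, 0, -6],
  [1, 6.96, 0.83, 0, 0, 0, -6],
  [1, 6.96, 0.83, 0, 0, 0, -6],
  [1, 6.96, 0.83, 0, 0, 0, -6],
  [1, 0, 0, 0, 0, 0, 0],
  [1, 0, 0, 0, 0, 0, 0],
])

```text
clock: 10.85
tool_pos: [0.5203, -0.1451, 0.1527]
tcp_rot: [[-0.409, -0.913, 0.003], [-0.913, 0.409, 0.002], [-0.003, -0.002, -1.0]]
force: [-0.6, 4.5, 9.7]
grip_width: 0.045
grip_force: 64.4
```

```bash
python3 st.py
```

```text
[ 0.5203 -0.1451  0.1527] [-24.2  16.1 -11.1  62.7   0.2 -90.1] [-0.6  4.5  9.7] [1.06 0.52 0.3 ] 0.04496869130631294 64.40229266881943
tcp ang 145.6581130068785 rad 0.06683627482159128 x yaw -114.13565381630923 axis in tool [ 11.84279537 -65.77863248]
scene 298 [ 535.4 -234.2] 32.4 ang -128.0
scene 331 [ 631.1 -223.5] 31.9 ang -36.2
scene 342 [ 620.2 -128.5] 32.5 ang 50.5
side 304 [ 617.5 -132. ] 32.0 ang 50.4
side 384 [ 627.1 -225.5] 32.6 ang -39.6
side 419 [ 533.  -236.8] 32.5 ang -128.2
```

apply_moves([
  [1, 6.96, 0.83, 0, 0, 0, -6],
  [1, 6.96, 0.83, 0, 0, 0, -6],
  [1, 6.96, 0.83, 0, 0, 0, -6],
  [1, 3.13, 0.37, 0, 0, 0, -2.7],
  [1, 0, 0, 0, 0, 0, 0],
  [1, 0, 0, 0, 0, 0, 0],
  [1, 0, 0, 0, 0, 0, 0],
  [1, 0, 0, 0, 0, 0, 0],
])

```text
clock: 11.62
tool_pos: [0.5107, -0.1671, 0.1527]
tcp_rot: [[-0.06, -0.998, 0.002], [-0.998, 0.06, 0.001], [-0.001, -0.002, -1.0]]
force: [-0.5, 4.9, 10.6]
grip_width: 0.0449
grip_force: 64.5
```

```bash
python3 st.py; python3 -c "
from h import *
c=read_camera('side'); cv2.imwrite('pics/s3.png',cv2.resize(c['img'][110:310,140:360],None,fx=2.9,fy=2.9))"
```

```text
[ 0.5107 -0.1671  0.1527] [-2.670e+01  1.580e+01 -1.150e+01  6.260e+01  1.000e-01 -1.133e+02] [-0.5  4.9 10.6] [0.93 0.72 0.36] 0.04488605807975467 64.52349543571472
tcp ang 166.4056761192589 rad 0.06671277489780524 x yaw -93.42406845129901 axis in tool [ 11.77971764 -65.66445824]
scene 301 [ 556.7 -246.4] 32.5 ang -106.4
scene 341 [ 597.3 -118.2] 33.3 ang 71.3
scene 345 [ 642.2 -204.2] 32.9 ang -17.8
side 303 [ 595.6 -119. ] 32.3 ang 72.5
side 360 [ 639.5 -204.8] 31.9 ang -19.0
side 425 [ 553.9 -248.5] 32.0 ang -108.2
```

View pics/s3.png

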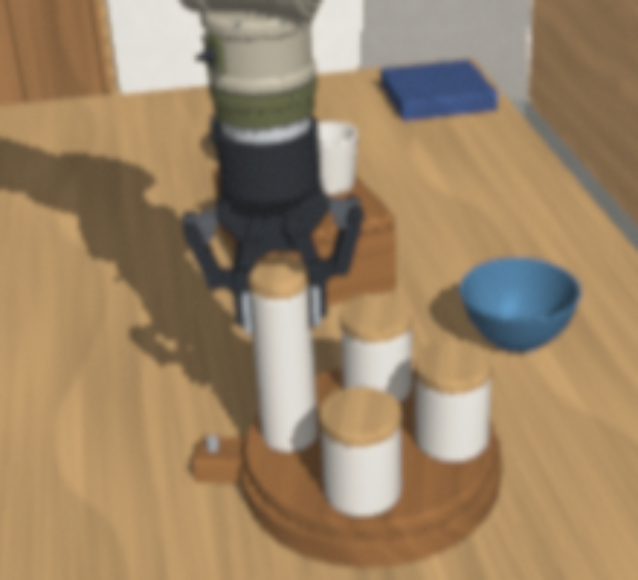

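The canister at (283,360) now stands beside the stud at (212,442). The other jars put its angle at 162.2°, against 162.2° for the front. It is gripped at 64 N and still.

```bash
python3 -c "
from h import *
print(job.hand_in())"
```

```text
the job is handed in; nothing more can be done
None
```

I handed the job in with the drawer pushed home and the canister lined up with the stud to within about 1° by the cameras. The gripper still holds it at about 64 N. I did not touch the cup, bowl, plates or teapot. The judge returned no verdict.

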